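# Lock a timing pulley at its mark with the timing pin

## Robot

A 7-joint arm with a two-finger parallel gripper is mounted at the origin on a cart in front of the work surface, level with it; the furniture and walls round the work are solid. World frame = base frame: x ahead of the robot, y to its left, z up, the work surface at z = 0. Lengths are in m, angles in rad, forces in N, time in s.
With the tool pointing down it reaches from about 0.425 to 0.875 m from the base axis. Payload 4.7 kg.
Tool frame: the origin (TCP) lies midway between the tips of the shut fingers; the grasp point (between the pads) lies 19 mm behind it (ctrl.grip_depth is the distance from the TCP to the grasp point, in m); z points along the fingers, y is the direction in which the jaws open and shut (so a half turn about z gives the same grasp; the last joint's range is limited). The gripper opens to 87 mm and grips with 3 to 60 N. Pads are 19 mm wide; open, the fingers measure 117 mm over their backs; the gripper's body (75 mm by 190 mm) begins 51 mm behind the grasp point.
Start: joints at [-1.29, 0.321, -0.07, 1.45, 0.023, 1.371, -0.057], TCP at [0.171, 0.627, 0.223] pointing down, gripper open.
Joint ranges: [-2.86, 2.86], [-0.3, 2.09], [-1.38, 1.24], [0.06, 2.45], [-1.56, 4.7], [0.09, 2.05], [-2.69, 2.69]. Speed limits (rad/s): [2.57, 2.57, 3.14, 3.14, 3.14, 3.14, 3.14].

## Interface

Orientations are given as a rotation vector (axis times angle).
In Python, from bench import ctrl gives the robot as it stands. The module is installed in compiled form; this text tells all that it offers.
- The arm moves only by the shell command python3 -m inch 'ROWS' [FORCE]. ROWS is JSON, a list of rows, each a list of 5 numbers: the opening, from -1 (shut) to 1 (fully open), so that 0 is half open, then the shift along the tool's x, y, z in mm, then the turn about the tool's z in rad. In form: [[fingers, tx, ty, tz, twist], ...]. A call has 1 to 5 rows; each row shifts and turns the pose as measured when the row begins, along the tool's axes as they then stand; what a row does not reach is not made up. A row lasts 1/8 s, in which the tool goes at most 62.5 mm and 10.7 degrees, less where a joint would pass 70% of its speed; a pose out of reach is approached as far as the arm can. A call is refused whole if a number of a shift passes 62.5 or a number of a turn 0.188, either way. A call with a gripper value outside its range is refused whole. The fingers move at their own pace and stop on an object; FORCE is the grip in N (left out, the last holds). Time passes only in rows, so rows that do not move let the fingers close. It gives the time, the measured TCP pose, the force and the opening at its end, in the units of the state.
- ctrl.get_state(): the state, without advancing time (a new reading comes with each control period).
- ctrl.get_image(name): name is "side" or "top"; returns a dict with "color" (384x512x3 uint8, red, green, blue), "range_z" (384x512 float32, m along the optical axis (not along the pixel's ray), 0 where there is no reading), "K" (3x3 intrinsics, pixels), "distortion" ([k1, k2, p1, p2, k3] as OpenCV has them; the pictures are not rectified), "R" (3x3) and "t" (3): a world point X has camera coordinates R X + t. Camera axes: x right, y down, z forward; pixel columns grow to the right and rows downward; lengths in m; the calibration is good to about 2 mm. A picture is of the moment at which its call begins.
- ctrl.close_job(): hands the job in, once; it reports no verdict.
The state is a dict: "time": time; "joint_positions": joint angles; "qd": joint speeds; "joint_torque": joint torques, N m; "position": TCP position; "tool_rot": TCP orientation; "ft_force": force on the tool from outside, world axes, zero at the start; "torque": the same for the moment, N m; "grip_width": opening from 0.0 (shut) to 1.0 (fully open).
Only numpy, scipy, OpenCV 4.12 (cv2) and the standard library are available. Lean on these libraries where they do the work, as an engineer would, in place of code of your own. Each camera call takes 0.05 s, during which the arm holds its last target. There are 200 camera calls.

## Task

Take the steel timing pin from its stand and put it down through the hole in the timing pulley. Then let go of the pin and turn the pulley by its rim until the red mark comes round to the yellow pointer; the pointer is only roughly set, so feel slowly to and fro there until the pin drops home into the housing below and locks the pulley. Never force the pin, and leave the tin, the tape roll and the battery cell alone.

Things in the scene. Friction and masses are not known exactly. Their poses are not given: they have to be found in the camera images.
- drive: fixed grey housing under the pulley, 156 x 156 mm with a 35 mm wide ledge on one side for the pointer, 22 mm high. Origin under its centre, on the pulley's axis. Its sides and axes tell nothing exact about where the pin's seat lies
- pulley: aluminium timing pulley lying flat on the housing; turns about a vertical axis; friction of about 2 N at the rim holds it wherever it is left. Origin on the axis at its underside, 2 mm over the housing's top. Its own -x axis points to the red mark, +x to the pin hole. Inside the rim lies a flat web, top 14 mm above the origin; hub of radius 18 mm, its nut ends 31 mm above the origin
- mark (a point): outer end, on the rim's top edge, of the red line across the pulley's rim, 65 mm from the axis. The rim is a wall all round: outer radius 65 mm (low teeth to 67.5), 10 mm thick, top 34 mm above the pulley's origin, standing 20 mm above the web. It can be pinched from above anywhere, one finger inside and one outside; 35 mm is free between it and the hub
- pin_hole (a point): centre of the mouth of the only hole in the pulley's web, 36 mm from the axis, exactly opposite the mark; 15.6 mm wide, straight through the 14 mm web. Under it is the housing's flat top, 16 mm below this point
- pointer_tip (a point): tip of the yellow arrow on the housing, 70 mm from the pulley's axis, 18 mm above the housing's top. At the start the mark is 15 to 75 degrees anticlockwise (from above) of it. The pin's blind seat, 15.4 mm wide, 14 mm deep, is hidden in the housing's top under the pulley; it is under the pin hole when the mark is at some unknown angle within 7 degrees either side of the pointer
- pin: steel timing pin, 75 mm long, about 90 g: shank 14 mm thick with a chamfered foot, round head 18 mm thick over the top 14 mm. Origin at its foot, z up along it. Stands upright 20 mm deep in a fixed black stand (50 x 50 mm, 28 mm high). Put through the pulley's hole and let go, it stands on the housing's top, 59 mm of it above the web; over the seat it falls 14 mm more by its own weight
- pin_mid (a point): the pin's middle, 37.5 mm above its foot and below its top. It sinks 14 mm when the pin drops into the seat. If the rim is turned faster than about 20 mm/s the pin may skip over the seat; once dropped, the pin stops the pulley hard, and a push at the rim loads the pin about 1.7 times as much, so pinch the rim lightly and stop when it resists
- flux_tin: round tin with a red lid, 51 mm across, 22 mm high, origin under its centre; leave alone
- tape_yellow: roll of yellow tape lying flat, 58 mm across, 12 mm high, origin under its centre; leave alone
- cell_green: green battery cell lying on the table, 15 x 50 x 15 mm, long in its y, origin under its centre; leave alone
There are look-alikes about, which are no part of the job. What is shaped like the pin but blue, pink or purple is not meant.

How it is judged:
On the way, in this order (a step that is already met when the one before it is completed fails the run):
1. the pin stands in the pulley's hole, let go, and not yet dropped into the seat (horizontal distance between pin_mid and pin_hole below 0.005 m and z of pin_mid in the frame of pulley between 0.031 and 0.041 m and contact force between the fingers and pin below 0.05 N), for 0.2 s.
2. the fingers hold the pulley, not the pin, while the pin is still up (contact force between the fingers and pulley above 0.5 N and contact force between the fingers and pin below 0.05 N and z of pin_mid in the frame of pulley between 0.031 and 0.041 m), for 0.2 s.
At the end, for the whole second after the job is handed in: The pin stands upright (within 7 degrees) in the pulley's hole, dropped fully home in the seat (its middle less than 24.5 mm above the pulley's underside), the red mark within 13 mm of the pointer's tip, pulley and pin at rest and let go (z of pin_mid in the frame of pulley below 0.0245 m and horizontal distance between pin_mid and pin_hole below 0.004 m and angle between pin's own z axis and vertical below 0.12 rad and horizontal distance between mark and pointer_tip below 0.013 m and angular speed of pulley below 0.05 rad/s and linear speed of pin below 0.02 m/s); the robot touches nothing.
It fails at once if the pin is forced: more than 40 N between the pin and the pulley or its housing (contact force between pin and pulley above 40 N or contact force between pin and drive above 40 N).
It fails at once if the tin, the tape roll or the battery cell is moved by more than 20 mm (distance of any of flux_tin, tape_yellow, cell_green from where it was at the start of the episode above 0.02 m).
It also fails if it takes over 67 s, if anything falls off the work surface, if the arm or the gripper's body presses on something with over 40 N, if the wrist force passes 120 N, or if a joint passes its speed limit or range.

## Working session

There is one attempt and no reset: what is moved stays moved. The work goes in short steps, Python scripts to look and compute and a shell command to move; the robot and the scene stay as the last step left them, time stands still between calls to the robot, and variables do not carry over. Pictures are saved under pics/ and viewed, about 8 in all and at most 12, crops included, and the job is handed in when it is done.

```bash
mkdir -p pics
cat > h.py <<'E'
import numpy as np, cv2
from bench import ctrl
from scipy.spatial.transform import Rotation as Ro
def grab(n):
    d=ctrl.get_image(n); np.savez('%s.npz'%n,**{k:np.array(v) for k,v in d.items()}); return d
def load(n): return np.load('%s.npz'%n)
def ray(d,u,v):
    p=cv2.undistortPoints(np.array([[[u,v]]],float),d['K'],np.array(d['distortion'],float))[0,0]
    R,t=d['R'],d['t']; return -R.T@t, R.T@np.array([p[0],p[1],1.])
def atz(d,u,v,z):
    c,r=ray(d,u,v); return c+r*(z-c[2])/r[2]
def dep(d,u,v):
    c,r=ray(d,u,v); return c+r*d['range_z'][int(round(v)),int(round(u))]
def proj(d,X):
    return cv2.projectPoints(np.array(X,float).reshape(-1,3),cv2.Rodrigues(d['R'])[0],d['t'],d['K'],np.array(d['distortion'],float))[0][:,0]
def save(d,name,box=None,s=1):
    im=d['color'][...,::-1]
    if box: im=im[box[1]:box[3],box[0]:box[2]]
    cv2.imwrite('pics/'+name,cv2.resize(np.ascontiguousarray(im),None,fx=s,fy=s,interpolation=cv2.INTER_CUBIC))
E
python3 - <<'E'
from h import *
a=grab('top');b=grab('side')
save(a,'top0.png',s=1.5);save(b,'side0.png',s=1.5)
for d in(a,b): print(d['K'],d['distortion'],-d['R'].T@d['t'],d['R'])
print(ctrl.get_state(), ctrl.grip_depth)
E
```

```text
[[357.11047524   0.         250.5440265 ]
 [  0.         357.11047524 190.26636436]
 [  0.           0.           1.        ]] [-0.10582836  0.          0.          0.          0.        ] [0.35617411 0.01275449 0.92085626] [[-0.00584427 -0.99970239 -0.02368492]
 [-0.98088633  0.01033778 -0.1943068 ]
 [ 0.19449382  0.02209663 -0.98065483]]
[[381.0047674    0.         252.91513778]
 [  0.         381.0047674  187.4404548 ]
 [  0.           0.           1.        ]] [-0.06075224  0.          0.          0.          0.        ] [0.31781363 0.87154908 0.64254631] [[-0.96631548 -0.2573259  -0.00421583]
 [-0.13950053  0.5374805  -0.83165757]
 [ 0.21627296 -0.80305548 -0.55527283]]
{'time': 0.1, 'joint_positions': array([-1.28990651,  0.32171093, -0.07004428,  1.45154155,  0.02257054,
        1.3708299 , -0.05694393]), 'qd': array([-0.00152712, -0.00131361, -0.00135076, -0.00391772,  0.00062401,
       -0.00164085,  0.00042224]), 'joint_torque': array([-2.61263622e-04, -4.92573845e+01, -4.05941913e-01, -3.13400388e+01,
       -6.42351480e-02,  3.95556504e-02,  1.05423298e-04]), 'position': array([0.17129294, 0.62650439, 0.22160097]), 'tool_rot': array([-4.17905193e-01, -3.11352243e+00,  2.66639788e-03]), 'ft_force': array([0.12794442, 0.12631673, 0.45697147]), 'torque': array([ 0.0318465 , -0.00657417,  0.00970561]), 'grip_width': 0.9987607132626262} 0.0187
```

View pics/top0.png

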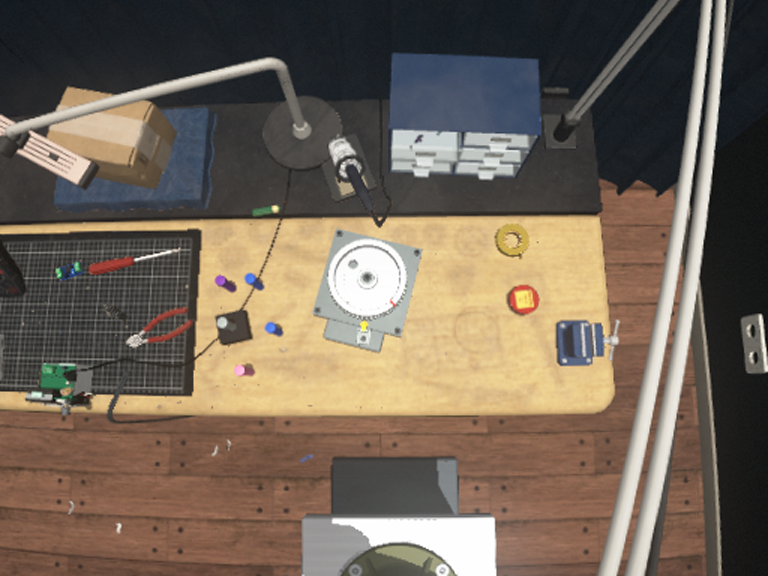

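View pics/side0.png

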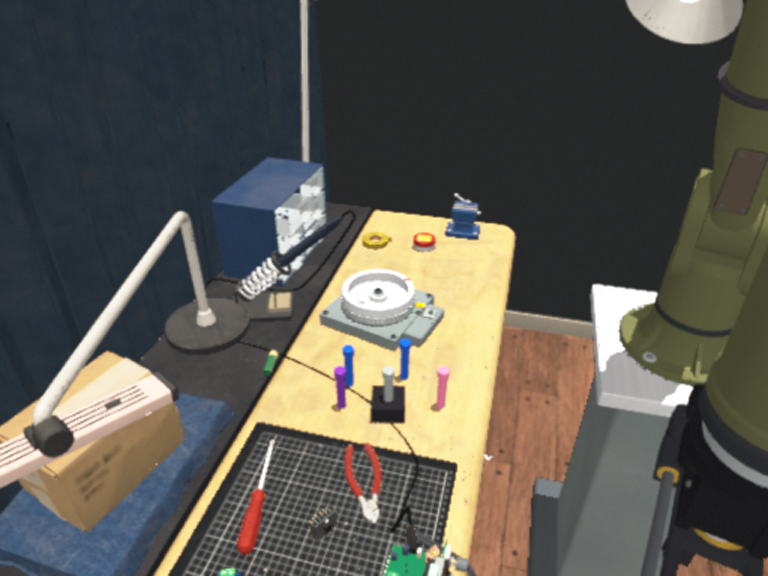

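The top view shows the pulley at about (367,278), its red mark at (393,303), the yellow pointer at (364,327) and the hole at (352,265). The stand with the grey pin is at (230,325), with decoy pins around it. These are pixels in the x1.5 picture. I'll enlarge the pulley and stand next.

Run:
```python
from h import *
a=load('top');b=load('side')
A=a['color'][150:262,130:290,::-1];A=cv2.resize(A,None,fx=5,fy=5,interpolation=cv2.INTER_CUBIC)
cv2.imwrite('pics/topc.png',A)
B=b['color'][170:290,210:310,::-1];B=cv2.resize(B,None,fx=5,fy=5,interpolation=cv2.INTER_CUBIC)
cv2.imwrite('pics/sidec.png',B)
```

```text
(no output)
```

View pics/topc.png

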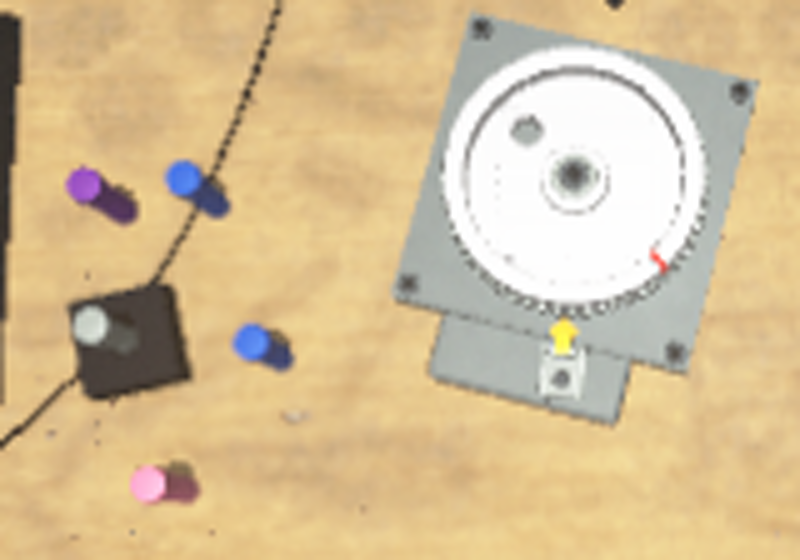

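View pics/sidec.png

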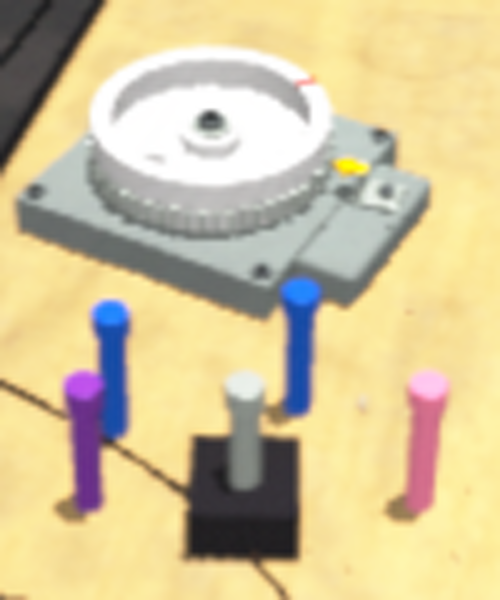

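In the top crop, the pin head is at (91,325), the hole at (527,130), the hub nut at (575,174), the mark's outer end at (665,270) and the pointer tip at (565,320). The decoy heads are at (253,341), (184,178), (85,185) and (149,484). In the side crop, the pin head is at (244,385), the nut at (209,120), the mark at about (316,78) and the pointer tip at about (333,164).

```bash
cat > m.py <<'E'
from h import *
a=load('top');b=load('side')
T=lambda c,r,z:atz(a,130+(c+.5)/5-.5,150+(r+.5)/5-.5,z)
S=lambda c,r,z:atz(b,210+(c+.5)/5-.5,170+(r+.5)/5-.5,z)
def tri(t,s):
    c1,r1=ray(a,130+(t[0]+.5)/5-.5,150+(t[1]+.5)/5-.5);c2,r2=ray(b,210+(s[0]+.5)/5-.5,170+(s[1]+.5)/5-.5)
    k=np.linalg.lstsq(np.c_[r1,-r2],c2-c1,rcond=None)[0];p,q=c1+k[0]*r1,c2+k[1]*r2
    return (p+q)/2,np.linalg.norm(p-q)
np.set_printoptions(precision=4,suppress=True)
P={}
for n,t,s,z in [('pin',(91,325),(244,385),.083),('nut',(575,174),(209,120),.055),('mark',(665,270),(316,78),.058),('ptr',(565,320),(333,164),.040),
 ('blue1',(253,341),(300,293),.075),('blue2',(184,178),(111,314),.075),('purple',(85,185),(84,386),.075),('pink',(149,484),(428,386),.075),('hole',(527,130),(155,158),.038)]:
    P[n]=T(*t,z);print(n,P[n],S(*s,z),*tri(t,s))
E
python3 - <<'E'
from m import *
# rim-top circle from depth: points with z near .058
d=a;v,u=np.mgrid[150:262,200:290]
Xs=np.array([dep(d,x,y) for x,y in zip(u.ravel(),v.ravel())])
for lo,hi in((.050,.066),):
    m=(Xs[:,2]>lo)&(Xs[:,2]<hi);p=Xs[m][:,:2]
    c=P['nut'][:2]
    r=np.hypot(*(p-c).T);k=(r>.045)&(r<.075);p=p[k];print(k.sum(),np.median(Xs[m][k][:,2]))
    from scipy.optimize import least_squares
    f=least_squares(lambda q:np.hypot(p[:,0]-q[0],p[:,1]-q[1])-.060,c,loss='soft_l1',f_scale=.003);print('rim fit',f.x,c)
c=f.x
for n in('mark','ptr','hole'):
    for cc in(c,P['nut'][:2]):
        w=P[n][:2]-cc;print(n,np.hypot(*w)*1e3,np.degrees(np.arctan2(w[1],w[0])))
E
```

```text
pin [0.4654 0.2786 0.083 ] [0.4655 0.2805 0.083 ] [0.4657 0.279  0.0816] 0.00021185012624268072
nut [0.5429 0.0469 0.055 ] [0.5429 0.0519 0.055 ] [0.5439 0.0471 0.0515] 0.0005615090334670649
mark [0.4938 0.0029 0.058 ] [0.4947 0.0014 0.058 ] [0.494 0.003 0.059] 0.0008089569055759697
ptr [0.472  0.0527 0.04  ] [0.4732 0.0544 0.04  ] [0.4728 0.0528 0.0388] 0.0014141982455520893
blue1 [0.4583 0.2012 0.075 ] [0.4578 0.2051 0.075 ] [0.4586 0.2018 0.0722] 0.000132503181597706
blue2 [0.5388 0.238  0.075 ] [0.538  0.2414 0.075 ] [0.5391 0.2386 0.0725] 0.0003607491983734437
purple [0.5358 0.2875 0.075 ] [0.5349 0.2904 0.075 ] [0.536  0.2882 0.0729] 0.0005927356431553335
pink [0.3901 0.2495 0.075 ] [0.3898 0.2526 0.075 ] [0.3901 0.2501 0.0728] 5.2311459355003885e-05
hole [0.5697 0.072  0.038 ] [0.5683 0.0706 0.038 ] [0.5687 0.0718 0.0391] 0.0015505616509491355
642 0.05804098719968587
rim fit [0.5415 0.0476] [0.5429 0.0469]
mark 65.3832284207108 -136.94185096613376
mark 65.96417851204106 -138.1403267708226
ptr 69.7743071587269 175.77083291283824
ptr 71.1742379168465 175.35253177484958
hole 37.323712874215516 40.91696310113622
hole 36.731136467562834 43.03507047791154
```

Both cameras agree. The axis is at (0.542, 0.047), the mark at -137.5° and the pointer at 175.5°, so the turn is about 47° clockwise. The measured radii (65, 70, 36.7 mm) match the data. Next I move over the pin.

```bash
cat > go.py <<'E'
import sys
from h import *
# python3 go.py x y z : shift needed in tool axes (mm); prints yaw of tool y
s=ctrl.get_state();R=Ro.from_rotvec(s['tool_rot']).as_matrix()
np.set_printoptions(precision=4,suppress=True)
print('t',s['time'],'tcp',s['position'],'yaw_y',np.degrees(np.arctan2(R[1,1],R[0,1])),'tilt',np.degrees(np.arccos(-R[2,2])),'F',s['ft_force'],'g',s['grip_width'])
if len(sys.argv)>3: print('tool shift mm',R.T@(np.array([float(v) for v in sys.argv[1:4]])-s['position'])*1e3)
E
python3 go.py 0.4655 0.279 0.15
python3 -m inch '[[0,-48,-34,0,0],[0,-48,-34,0,0],[0,-48,-34,0,0],[0,-48,-34,0,0],[0,-48,-34,0,0]]' 20; python3 go.py .4655 .279 .12
```

```text
t 0.1 tcp [0.1713 0.6265 0.2216] yaw_y 74.71059436818665 tilt 0.09763265198691284 F [0.1279 0.1263 0.457 ] g 0.9987607132626262
tool shift mm [-375.4233 -257.5018   72.0691]
time: 0.72
position: [0.3581, 0.3964, 0.2179]
tool_rot: [-0.399, -3.112, 0.007]
ft_force: [0.4, -0.4, 1.0]
grip_width: 0.545
t 0.725 tcp [0.3581 0.3964 0.2179] yaw_y 75.38048257221661 tilt 0.3521192073290311 F [ 0.397  -0.4388  1.0058] g 0.5453889456110113
tool shift mm [-133.8803  -85.9864   97.9072]
```

```bash
python3 -m inch '[[0,-48,-30,20,0],[0,-48,-30,20,0],[0,-30,-20,20,0],[0,0,0,0,0]]' >/dev/null; python3 go.py .4655 .279 .10
```

```text
t 1.225 tcp [0.4653 0.277  0.1558] yaw_y 74.81402942963459 tilt 0.36133822947082994 F [-1.2001  0.4418 -0.2291] g 0.49844849946847025
tool shift mm [ 0.1736  2.3452 55.8071]
```

```bash
python3 -m inch '[[0,0,2,40,0],[0,0,0,30,0],[0,0,0,20,0],[0,0,0,5,0],[0,0,0,0,0]]' >/dev/null; python3 go.py .4655 .279 .055;python3 - <<'E'
from h import *
d=grab('side');save(d,'side1.png',(190,150,330,270),5)
E
```

```text
t 1.85 tcp [0.4634 0.2842 0.0601] yaw_y 75.1107387921504 tilt 0.1902644146917371 F [-0.0096  0.0534  0.0225] g 0.49520916378493196
tool shift mm [-3.358  -4.5121  5.0604]
```

View pics/side1.png

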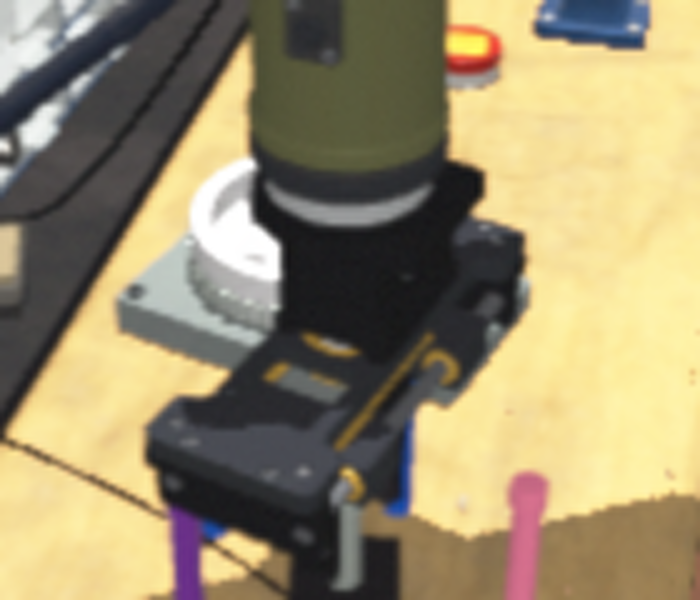

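The gripper straddles the pin: the shank shows below the body at about (348,555), and the decoys are clear. I'll centre the gripper and close it.

```bash
python3 -m inch '[[0,-3.4,-4.5,4,0],[0,0,0,0,0]]' >/dev/null; python3 go.py .4655 .279 .055
```

```text
t 2.15 tcp [0.4668 0.2796 0.0579] yaw_y 75.13479576692787 tilt 0.08453917426086383 F [-0.7419  0.0372  0.187 ] g 0.4966725899869412
tool shift mm [ 1.0762 -0.9555  2.86  ]
```

```bash
python3 -m inch '[[0,1,-0.8,2,0],[-0.4,0,0,0,0],[-1,0,0,0,0],[-1,0,0,0,0],[-1,0,0,0,0]]' 15; python3 go.py .4655 .279 .055
```

```text
time: 2.78
position: [0.4661, 0.2793, 0.0566]
tool_rot: [0.407, 3.115, 0.004]
ft_force: [0.4, -0.5, 0.5]
grip_width: 0.196
t 2.775 tcp [0.4661 0.2793 0.0566] yaw_y 75.10922537850276 tilt 0.14704958398052687 F [ 0.3757 -0.5255  0.4935] g 0.1962440544553774
tool shift mm [ 0.4441 -0.4788  1.5599]
```

```bash
python3 -m inch '[[-1,0,0,0,0],[-1,0,0,-12,0],[-1,0,0,-30,0],[-1,0,0,-40,0],[-1,0,0,-25,0]]' 30; python3 go.py .5687 .0715 .16
```

```text
time: 3.4
position: [0.4643, 0.278, 0.1658]
tool_rot: [-0.407, -3.112, 0.002]
ft_force: [0.4, -0.1, -1.9]
grip_width: 0.189
t 3.4 tcp [0.4643 0.278  0.1658] yaw_y 75.10882642812915 tilt 0.21622093614409726 F [ 0.3724 -0.1149 -1.9123] g 0.18925014479332644
tool shift mm [-154.0158 -172.7108    5.5971]
```

```bash
python3 -m inch '[[-1,-36,-40,0,0],[-1,-38,-43,0,0],[-1,-38,-43,0,0],[-1,-32,-35,0,0],[-1,0,0,0,0]]' >/dev/null; python3 go.py .5687 .0715 .13
```

```text
t 4.025 tcp [0.5671 0.082  0.1729] yaw_y 75.32953581117567 tilt 0.3869965915597665 F [-0.8468  0.4836 -1.6173] g 0.19217363886169017
tool shift mm [-4.0419 -9.9324 42.8229]
```

```bash
python3 -m inch '[[-1,-4,-8,25,0],[-1,0,-1,20,0],[-1,0,0,5,0],[-1,0,0,0,0]]' >/dev/null; python3 go.py .5687 .0715 .120
python3 - <<'E'
from h import *
d=grab('side');save(d,'side2.png',(210,150,310,240),8)
e=grab('top')
p=proj(d,[[.5687,.0715,.038],[.5687,.0715,.07],[.542,.0473,.055]]);print(p,(p-[210,150]+.5)*8)
E
```

```text
t 4.525 tcp [0.5688 0.0757 0.1241] yaw_y 75.4737670653133 tilt 0.5687159125759613 F [ 0.6767  1.2029 -0.8715] g 0.19338180405252184
tool shift mm [-0.954  -4.1484  4.1053]
[[240.36482079 201.3754081 ]
 [240.09347901 191.62804046]
 [252.15908268 192.71281886]] [[246.91856634 415.00326483]
 [244.74783211 337.02432367]
 [341.27266147 345.7025509 ]]
```

View pics/side2.png

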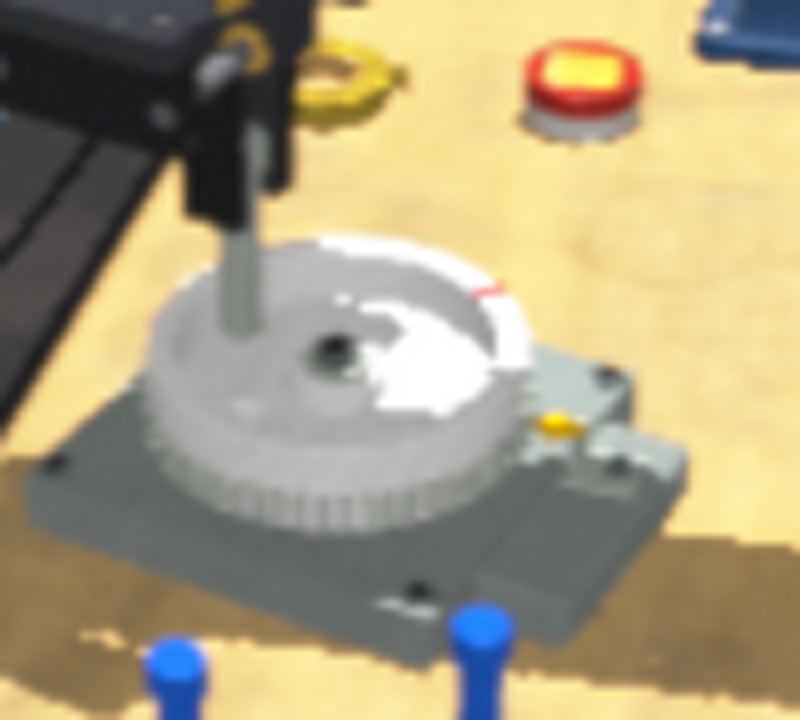

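The pin hangs upright over the pulley. Its shank spans columns 221-261 with the foot at about (241,336), and the hole is visible at about (245,405). I'll compare these with projections of the predicted foot and hole.

Run:
```python
from h import *
np.set_printoptions(precision=4,suppress=True)
d=load('side');e=load('top');th=np.linspace(0,2*np.pi,73)
C=lambda c,r:np.c_[c[0]+r*np.cos(th),c[1]+r*np.sin(th),np.full(73,c[2])]
S=lambda p:(p-[210,150]+.5)*8
for nm,c,r in [('foot',(.5688,.0757,.0755),.007),('foot-ch',(.5688,.0757,.0755),.005),('hole',(.5687,.0715,.038),.0078),('rim',(.542,.0473,.058),.065),('rimin',(.542,.0473,.058),.055)]:
    p=S(proj(d,C(c,r)));print(nm,p.min(0),p.max(0))
# inverse: image offset -> world at hole height
a=lambda u,v,z:atz(d,210+(u+.5)/8-.5,150+(v+.5)/8-.5,z)
print('hole(245,405)',a(245,405,.038),'foot(241,333)',a(241,333,.0755), 'shank mid col 241 at y=235',a(241,235,.0755))
v=e['color'];
p=proj(e,[[.5687,.0715,.038],[.5688,.0757,.0755]]);print(p)
```

```text
foot [219.3128 318.3568] [261.6241 342.1642]
foot-ch [225.3567 321.7244] [255.5791 338.7294]
hole [223.8995 401.6041] [269.9401 428.5711]
rim [149.7229 235.6761] [532.7589 452.4757]
rimin [179.2853 250.8135] [503.1873 434.1214]
hole(245,405) [0.5707 0.0663 0.038 ] foot(241,333) [0.5679 0.0775 0.0755] shank mid col 241 at y=235 [0.5851 0.0196 0.0755]
[[235.1946 175.997 ]
 [232.4689 172.3937]]
```

The foot and rim predictions agree with the image to about 1 mm, so the pin is centred at the TCP. I'll descend to just above the web and trim.

```bash
python3 -m inch '[[-1,-1,-3.8,15,0],[-1,0,0,10,0],[-1,0,0,0,0]]' 30 >/dev/null; python3 go.py .5687 .0715 .092
```

```text
t 5.0 tcp [0.5699 0.0723 0.0988] yaw_y 75.51127550148857 tilt 0.7020555843137283 F [ 0.7034  0.3395 -1.2773] g 0.18888169088012674
tool shift mm [ 0.9761 -1.1125  6.8186]
```

```bash
cat >> go.py <<'E'
print('foot',s['position']+R[:,2]*.0486)
E
python3 -m inch '[[-1,1,-1,5,0],[-1,0,0,0,0]]' >/dev/null; python3 go.py .5687 .0715 .092
```

```text
t 5.25 tcp [0.5686 0.0714 0.0934] yaw_y 75.50000419584751 tilt 0.6866874729220764 F [ 0.32    0.4604 -1.804 ] g 0.1882501853988158
tool shift mm [-0.0448  0.0741  1.4107]
foot [0.5691 0.0718 0.0448]
```

```bash
python3 -m inch '[[-1,0.3,-0.2,4,0],[-1,0,0,2,0],[-1,0,0,0,0]]' 10 >/dev/null; python3 go.py .5687 .0715 .092;python3 -m inch '[[-1,0,0,3,0],[-1,0,0,0,0]]' >/dev/null; python3 go.py .5687 .0715 .0866
```

```text
t 5.625 tcp [0.5687 0.0715 0.0874] yaw_y 75.50741969432876 tilt 0.734403586856657 F [-0.4342 -0.433  -0.9062] g 0.1964774656118351
tool shift mm [-0.0559  0.0649 -4.5751]
foot [0.5692 0.0719 0.0388]
t 5.875 tcp [0.5689 0.0716 0.0844] yaw_y 75.51227572451843 tilt 0.7568937446323336 F [-0.4193 -0.005  -0.7033] g 0.20124096573480935
tool shift mm [ 0.0935 -0.1561 -2.2321]
foot [0.5693 0.0721 0.0358]
```

```bash
python3 -m inch '[[-1,0,0,2.5,0],[-1,0,0,0,0]]' >/dev/null; python3 go.py;python3 -m inch '[[-1,0,0,3,0],[-1,0,0,0,0]]' >/dev/null; python3 go.py
```

```text
t 6.125 tcp [0.569  0.0717 0.0818] yaw_y 75.50942156779321 tilt 0.7659391052912222 F [-0.0862  0.4273 -1.184 ] g 0.20026543043215242
foot [0.5695 0.0721 0.0332]
t 6.375 tcp [0.569  0.0717 0.0785] yaw_y 75.51161574336079 tilt 0.7643544630588048 F [ 0.8631 -0.0082 -1.3239] g 0.20017504506966377
foot [0.5695 0.0721 0.0299]
```

```bash
python3 -m inch '[[-1,0,0,3.5,0],[-1,0,0,0,0]]' >/dev/null; python3 go.py;python3 -m inch '[[-1,0,0,3,0],[-1,0,0,0,0]]' >/dev/null; python3 go.py
```

```text
t 6.625 tcp [0.569  0.0718 0.0748] yaw_y 75.51486473849958 tilt 0.7626276235838004 F [-0.2327  0.2934 -1.5147] g 0.19729793270927837
foot [0.5695 0.0722 0.0262]
t 6.875 tcp [0.5691 0.0718 0.0715] yaw_y 75.5172631487611 tilt 0.7610742121449936 F [-0.3195  0.3367 -0.9716] g 0.2001061562413492
foot [0.5696 0.0722 0.0229]
```

```bash
python3 -m inch '[[-0.4,0,0,0,0],[-0.2,0,0,0,0],[0,0,0,0,0],[0,0,0,0,0],[0,0,0,-10,0]]' >/dev/null; python3 go.py; python3 -m inch '[[0,0,0,-30,0],[0,0,0,-40,0],[0,0,0,-20,0],[0,0,0,0,0]]' >/dev/null; python3 go.py .508 .096 .13;python3 - <<'E'
from h import *
d=grab('side');save(d,'side3.png',(210,150,310,240),8)
E
```

```text
t 7.5 tcp [0.569  0.0716 0.0821] yaw_y 75.51061296828023 tilt 0.7518597193005054 F [-0.0758 -0.2217  0.3675] g 0.49629883611170983
foot [0.5695 0.072  0.0335]
t 8.0 tcp [0.5689 0.0707 0.1779] yaw_y 75.48656827106537 tilt 0.929384500959544 F [-0.2663 -0.1552 -0.1365] g 0.4974817683955105
tool shift mm [65.8452  8.6184 47.2889]
foot [0.5696 0.0712 0.1293]
```

View pics/side3.png

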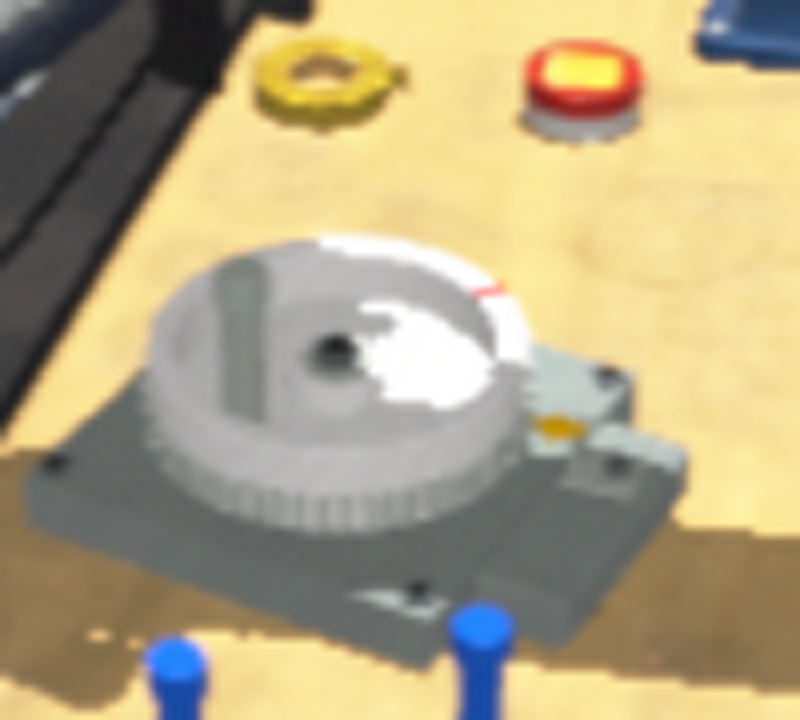

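The pin stands upright in the hole, head at about (243,270), and is let go. Next I move over the rim at φ≈118° with the jaws radial.

```bash
python3 -m inch '[[-0.3,20,8,10,-0.185],[-0.3,20,8,10,-0.185],[-0.3,12,-2,10,-0.185],[-0.3,0,0,10,-0.185],[-0.3,0,0,0,0]]' >/dev/null; python3 go.py .5138 .1003 .10
```

```text
t 8.675 tcp [0.515  0.0892 0.1295] yaw_y 118.55879720694377 tilt 0.37020180350109927 F [-0.6591  0.307   0.1776] g 0.3511105396486799
tool shift mm [-4.0969 10.2648 29.5476]
foot [0.5152 0.0894 0.0809]
```

```bash
python3 -m inch '[[-0.3,-4,9.5,25,0],[-0.3,0,0,20,0],[-0.3,0,0,0,0]]' >/dev/null; python3 go.py .5138 .1003 .046
```

```text
t 9.05 tcp [0.5141 0.0995 0.083 ] yaw_y 117.89957150041397 tilt 0.31376920614129655 F [-0.1428  0.4942  1.1902] g 0.35129514583227506
tool shift mm [ 0.0658  0.7192 37.0497]
foot [0.5142 0.0998 0.0344]
```

```bash
python3 -m inch '[[-0.3,0,0.6,15,0],[-0.3,0,0,12,0],[-0.3,0,0,8,0],[-0.3,0,0,0,0]]' >/dev/null; python3 go.py .5138 .1003 .046
```

```text
t 9.55 tcp [0.515  0.1002 0.047 ] yaw_y 117.69751323629546 tilt 0.38663489094777687 F [ 0.5741 -0.5247 -0.2225] g 0.34993661090528894
tool shift mm [1.0032 0.5828 1.0147]
foot [ 0.5152  0.1005 -0.0016]
```

Now I pinch lightly.

```bash
python3 -m inch '[[-0.6,0,0,0,0],[-0.8,0,0,0,0],[-1,0,0,0,0],[-1,0,0,0,0],[-1,0,0,0,0]]' 8 >/dev/null; python3 go.py .5138 .1003 .046
```

```text
t 10.175 tcp [0.5151 0.1013 0.0478] yaw_y 117.72928516777974 tilt 0.47387204258168025 F [-0.183  -0.093  -1.6309] g 0.12761849079790008
tool shift mm [ 1.606  -0.2879  1.7837]
foot [ 0.5153  0.1016 -0.0008]
```

```bash
cat >> go.py <<'E'
w=s['position'][:2]-[.542,.0473];t=np.array([-w[1],w[0]])/np.hypot(*w)
print('polar r %.1f ang %.2f  Ftan %.2f Frad %.2f'%(np.hypot(*w)*1e3,np.degrees(np.arctan2(w[1],w[0])),t@s['ft_force'][:2],w@s['ft_force'][:2]/np.hypot(*w)),'torque',s['torque'])
E
python3 -m inch '[[-1,-2,0,0,0.035],[-1,-3.7,-0.1,0,0.06],[-1,-3.7,-0.1,0,0.06]]' >/dev/null; python3 go.py; python3 -m inch '[[-1,-3.7,-0.1,0,0.06],[-1,-3.7,-0.1,0,0.06],[-1,-3.7,-0.1,0,0.06]]' >/dev/null; python3 go.py
```

```text
t 10.55 tcp [0.5228 0.1047 0.0478] yaw_y 108.38348750010034 tilt 0.3714332541221303 F [-1.4846  0.3913 -0.8454] g 0.12904925143613855
foot [ 0.5229  0.105  -0.0008]
polar r 60.5 ang 108.51  Ftan 1.28 Frad 0.84 torque [0.064  0.3221 0.1367]
t 10.925 tcp [0.5334 0.1075 0.0478] yaw_y 97.54155399388533 tilt 0.3370104707536574 F [-1.7183 -0.434  -0.1018] g 0.13061983151672535
foot [ 0.5335  0.1078 -0.0008]
polar r 60.9 ang 98.09  Ftan 1.76 Frad -0.19 torque [0.1549 0.3099 0.1437]
```

```bash
python3 -m inch '[[-1,-3.7,-0.15,0,0.06],[-1,-3.7,-0.15,0,0.06],[-1,-3.7,-0.15,0,0.06],[-1,-3.5,-0.15,0,0.058],[-1,0,0,0,0]]' >/dev/null; python3 go.py
python3 - <<'E'
from h import *
d=grab('side');save(d,'side4.png',(210,150,310,240),8)
e=grab('top');save(e,'top4.png',(190,150,290,240),8)
E
```

```text
t 11.55 tcp [0.5487 0.1082 0.0478] yaw_y 83.22023011744179 tilt 0.3112376436181956 F [-0.4646  0.0723 -1.3855] g 0.1274205932100825
foot [ 0.5487  0.1085 -0.0008]
polar r 61.3 ang 83.68  Ftan 0.47 Frad 0.02 torque [ 0.0312 -0.0994 -0.0521]
```

View pics/side4.png

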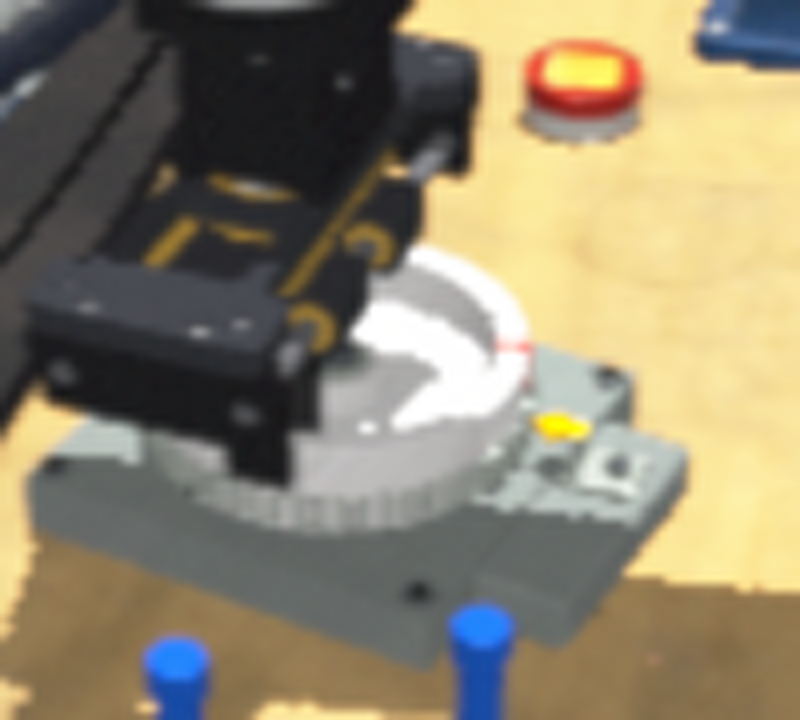

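The mark's outer end is now at (532,348) and the pulley has followed the pinch. The gripper hides the pin in this view, so I'll detect the drop from the resistance and the mark.

```bash
python3 - <<'E'
from h import *
d=load('side')
X=atz(d,210+532.5/8-.5,150+348.5/8-.5,.058)
w=X[:2]-[.542,.0473];print(X,np.hypot(*w)*1e3,np.degrees(np.arctan2(w[1],w[0]))%360)
X=atz(d,210+534.5/8-.5,150+424.5/8-.5,.04);w=X[:2]-[.542,.0473];print('ptr',X,np.hypot(*w)*1e3,np.degrees(np.arctan2(w[1],w[0]))%360)
E
python3 -m inch '[[-1,-2,-0.1,0,0.033],[-1,-2,-0.1,0,0.033],[-1,-2,-0.1,0,0.033]]' >/dev/null; python3 go.py
```

```text
[0.47789164 0.0368828  0.058     ] 64.94921283158176 189.22952833366287
ptr [0.47278723 0.05506108 0.04      ] 69.64654787701258 173.60194157390723
t 12.025 tcp [0.554  0.1074 0.0478] yaw_y 77.28518891527621 tilt 0.3669086198209618 F [-1.2543  1.2178 -0.3971] g 0.12991184451482987
foot [ 0.5539  0.1077 -0.0008]
polar r 61.3 ang 78.70  Ftan 1.47 Frad 0.95 torque [0.2083 0.1578 0.0885]
```

The mark is now at about 184°, and the mark angle is roughly the tool angle plus 105.6°. The pointer is at about 175°, so the seat zone covers tool angles of about 76° down to 62°. I'll go slowly from here.

```bash
for i in 1; do python3 -m inch '[[-1,-1.5,-0.05,0,0.025],[-1,-1.5,-0.05,0,0.025]]' >/dev/null; python3 go.py|grep polar; python3 -m inch '[[-1,-1.5,-0.05,0,0.025],[-1,-1.5,-0.05,0,0.025]]' >/dev/null; python3 go.py|grep polar; done
```

```text
polar r 61.4 ang 75.63  Ftan 0.66 Frad 0.87 torque [0.1932 0.0788 0.1056]
polar r 61.5 ang 72.40  Ftan 1.34 Frad 1.70 torque [ 0.1841 -0.0096  0.1072]
```

```bash
python3 -m inch '[[-1,-1.5,-0.05,0,0.025],[-1,-1.5,-0.05,0,0.025]]' >/dev/null; python3 go.py|grep polar; python3 -m inch '[[-1,-1.5,-0.05,0,0.025],[-1,-1.5,-0.05,0,0.025]]' >/dev/null; python3 go.py|grep -v foot
```

```text
polar r 61.6 ang 69.31  Ftan 0.16 Frad 1.24 torque [0.2449 0.0026 0.0472]
t 13.025 tcp [0.5667 0.1037 0.0478] yaw_y 65.02425267067842 tilt 0.39767620485464417 F [ 0.2835  1.868  -0.3129] g 0.12947324682639327
polar r 61.6 ang 66.34  Ftan 0.49 Frad 1.82 torque [ 0.2878 -0.0065  0.1096]
```

```bash
cat > mk.py <<'E'
from h import *
for n in('side','top'):
    d=grab(n);c=d['color'].astype(int)
    u0,v0=proj(d,[[.477,.047,.055]])[0]
    m=(c[...,0]>110)&(c[...,0]-c[...,1]>45)&(abs(c[...,1]-c[...,2])<45)
    v,u=np.nonzero(m);k=np.hypot(u-u0,v-v0)<16;u,v=u[k],v[k]
    wt=(c[v,u,0]-c[v,u,1]).astype(float) if len(u) else None
    if len(u)==0: print(n,'no mark');continue
    X=atz(d,(u*wt).sum()/wt.sum(),(v*wt).sum()/wt.sum(),.058);w=X[:2]-[.542,.0473]
    print(n,len(u),'r %.1f ang %.2f'%(np.hypot(*w)*1e3,np.degrees(np.arctan2(w[1],w[0]))%360))
    # visible points that could be the pin's top: grey, high, near r=36
    v,u=np.mgrid[140:250,190:300];Z=d['range_z'][v,u].ravel()
    p=cv2.undistortPoints(np.c_[u.ravel(),v.ravel()].astype(float)[:,None],d['K'],np.array(d['distortion'],float))[:,0]
    X=(np.c_[p*Z[:,None],Z]-d['t'])@d['R'];rr=np.hypot(X[:,0]-.542,X[:,1]-.0473)
    k=(rr>.025)&(rr<.047)&(X[:,2]>.062)&(X[:,2]<.105)
    print(n,'pin-ish',k.sum(),X[k].mean(0) if k.any() else '',X[k][:,2].max() if k.any() else '')
E
python3 mk.py
```

```text
side 5 r 61.1 ang 169.43
side pin-ish 1 [0.54898974 0.09156328 0.09485716] 0.09485716002188552
top 7 r 61.0 ang 171.30
top pin-ish 2 [0.58508163 0.03624464 0.08248666] 0.08392790019693366
```

```bash
python3 -m inch '[[-1,-1.2,-0.05,0,0.02]]' >/dev/null; python3 go.py|grep polar; python3 -m inch '[[-1,-1.2,-0.05,0,0.02]]' >/dev/null; python3 go.py|grep polar;  python3 mk.py
```

```text
polar r 61.7 ang 65.13  Ftan 1.06 Frad 1.06 torque [0.3647 0.1887 0.09  ]
polar r 61.6 ang 64.66  Ftan 3.15 Frad 1.35 torque [0.4931 0.5713 0.1097]
side 6 r 63.4 ang 168.32
side pin-ish 5 [0.55070481 0.09078153 0.10148193] 0.10462519500869631
top 8 r 60.4 ang 169.65
top pin-ish 3 [0.58474051 0.03499809 0.08368106] 0.08536169990911464
```

Tangential force rose and the step fell short, which is a possible stop. I'll feel back the other way.

```bash
python3 -m inch '[[-1,1.2,-0.02,0,-0.02],[-1,1.2,-0.02,0,-0.02]]' >/dev/null; python3 go.py|grep polar; python3 -m inch '[[-1,1.2,-0.02,0,-0.02],[-1,1.2,-0.02,0,-0.02]]' >/dev/null; python3 go.py|grep polar;  python3 mk.py
```

```text
polar r 61.7 ang 65.16  Ftan -2.50 Frad 2.85 torque [ 0.2238 -0.5781  0.0729]
polar r 61.7 ang 66.52  Ftan -1.99 Frad 1.79 torque [ 0.2378 -0.4951  0.0103]
side 9 r 62.6 ang 168.64
side pin-ish 0  
top 5 r 60.1 ang 172.17
top pin-ish 0
```

```bash
python3 -m inch '[[-1,1.2,-0.02,0,-0.02],[-1,1.2,-0.02,0,-0.02]]' >/dev/null; python3 go.py|grep polar; python3 -m inch '[[-1,1.2,-0.02,0,-0.02]]' >/dev/null; python3 go.py|grep polar;  python3 - <<'E'
from h import *
d=grab('side');e=grab('top')
A=cv2.resize(e['color'][155:225,205:275,::-1],(560,560),interpolation=cv2.INTER_CUBIC)
cv2.imwrite('pics/top5.png',A)
E
```

```text
polar r 61.7 ang 68.95  Ftan -2.06 Frad 2.85 torque [ 0.2669 -0.5518 -0.036 ]
polar r 61.6 ang 70.16  Ftan -1.03 Frad 2.09 torque [ 0.2516 -0.5557 -0.1079]
```

View pics/top5.png

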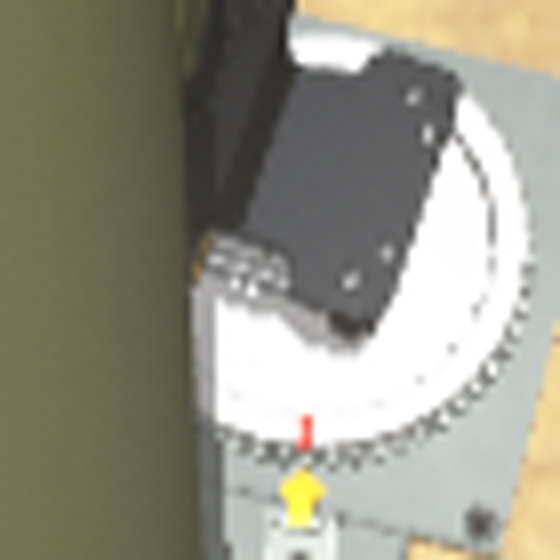

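The mark at (306,450) sits close to the pointer tip at (302,470), and the gripper body hides the pin. I'll feel clockwise again, more slowly.

```bash
python3 mk.py; for i in 1; do python3 -m inch '[[-1,-1,-0.03,0,0.0165],[-1,-1,-0.03,0,0.0165]]' >/dev/null; python3 go.py|grep polar; python3 -m inch '[[-1,-1,-0.03,0,0.0165],[-1,-1,-0.03,0,0.0165]]' >/dev/null; python3 go.py|grep polar;python3 -m inch '[[-1,-1,-0.03,0,0.0165],[-1,-1,-0.03,0,0.0165]]' >/dev/null; python3 go.py|grep polar;python3 -m inch '[[-1,-1,-0.03,0,0.0165]]' >/dev/null; python3 go.py|grep polar; done; python3 mk.py
```

```text
side 7 r 60.7 ang 175.35
side pin-ish 1 [0.54877058 0.09369688 0.07117275] 0.07117275243019405
top 5 r 60.5 ang 176.22
top pin-ish 0  
polar r 61.6 ang 69.61  Ftan 0.58 Frad 2.61 torque [0.3156 0.0324 0.0284]
polar r 61.6 ang 67.91  Ftan -0.04 Frad 1.51 torque [ 0.3994 -0.0301  0.094 ]
polar r 61.6 ang 66.06  Ftan 0.54 Frad 1.05 torque [ 0.3876 -0.0718  0.086 ]
polar r 61.7 ang 65.14  Ftan 1.57 Frad 2.38 torque [0.4287 0.0554 0.1013]
side 8 r 63.4 ang 167.43
side pin-ish 4 [0.55071039 0.09255298 0.09519669] 0.10365152886101706
top 9 r 60.0 ang 170.49
top pin-ish 2 [0.58475073 0.03621438 0.08369875] 0.08481339567787105
```

```bash
python3 -m inch '[[-1,-1,-0.03,0,0.0165]]' >/dev/null; python3 go.py|grep polar; python3 -m inch '[[-1,-1,-0.03,0,0.0165]]' >/dev/null; python3 go.py|grep polar;python3 -m inch '[[-1,-1,-0.03,0,0.0165]]' >/dev/null; python3 go.py|grep polar; python3 mk.py
```

```text
polar r 61.6 ang 64.68  Ftan 2.60 Frad 1.43 torque [0.5513 0.5263 0.0354]
polar r 61.6 ang 64.48  Ftan 4.20 Frad 1.82 torque [0.5623 0.682  0.1324]
polar r 61.5 ang 64.26  Ftan 4.98 Frad 0.64 torque [0.6304 0.8826 0.1075]
side 7 r 64.3 ang 167.01
side pin-ish 5 [0.55141955 0.09245536 0.09437676] 0.10469427390262714
top 7 r 60.7 ang 169.48
top pin-ish 6 [0.58429433 0.03544332 0.08226523] 0.08383128350079685
```

There is a firm stop at about 64.5° in two passes, and stray depth points at the head's edge give about 0.083 m, which is the dropped height. I'll check for the opposite stop.

```bash
python3 -m inch '[[-1,1.2,-0.02,0,-0.02],[-1,1.2,-0.02,0,-0.02],[-1,1.2,-0.02,0,-0.02],[-1,1.2,-0.02,0,-0.02]]' >/dev/null; python3 go.py|grep polar; python3 -m inch '[[-1,1.2,-0.02,0,-0.02],[-1,1.2,-0.02,0,-0.02]]' >/dev/null; python3 go.py|grep polar; python3 -m inch '[[-1,1.2,-0.02,0,-0.02]]' >/dev/null; python3 go.py|grep polar;python3 -m inch '[[-1,1.2,-0.02,0,-0.02]]' >/dev/null; python3 go.py|grep polar;  python3 mk.py
```

```text
polar r 61.7 ang 65.28  Ftan -1.57 Frad 3.09 torque [ 0.3486 -0.4771 -0.0357]
polar r 61.7 ang 67.20  Ftan -0.65 Frad 1.61 torque [ 0.376  -0.4029 -0.058 ]
polar r 61.7 ang 68.42  Ftan -1.50 Frad 2.16 torque [ 0.3968 -0.3839 -0.0041]
polar r 61.6 ang 69.61  Ftan -0.70 Frad 2.08 torque [ 0.3771 -0.4117 -0.0469]
side 6 r 60.2 ang 175.45
side pin-ish 2 [0.54891377 0.09251232 0.08300272] 0.08530195149666404
top 7 r 60.7 ang 175.85
top pin-ish 0
```

```bash
for k in 1; do python3 -m inch '[[-1,1.2,-0.02,0,-0.02]]' >/dev/null; python3 go.py|grep polar; python3 -m inch '[[-1,1.2,-0.02,0,-0.02]]' >/dev/null; python3 go.py|grep polar;python3 -m inch '[[-1,1.2,-0.02,0,-0.02]]' >/dev/null; python3 go.py|grep polar;python3 -m inch '[[-1,1.2,-0.02,0,-0.02]]' >/dev/null; python3 go.py|grep polar; done;  python3 mk.py
```

```text
polar r 61.6 ang 70.80  Ftan -2.40 Frad 1.57 torque [ 0.371  -0.4576 -0.0623]
polar r 61.6 ang 71.46  Ftan -3.02 Frad 1.92 torque [ 0.2872 -0.9064 -0.0147]
polar r 61.6 ang 71.80  Ftan -5.76 Frad 3.16 torque [ 0.1636 -1.2073 -0.1501]
polar r 61.5 ang 71.98  Ftan -5.17 Frad 3.63 torque [ 0.2936 -1.2871 -0.1002]
side 6 r 59.3 ang 178.74
side pin-ish 1 [0.54587852 0.09350672 0.08732372] 0.08732371877987435
top 7 r 59.7 ang 177.57
top pin-ish 0
```

There are stops on both sides (64.5° and 71.8°), so the pulley is locked with play. I'll go to the middle, let go, retreat and look.

```bash
python3 -m inch '[[-1,-1.2,-0.03,0,0.02],[-1,-1.2,-0.03,0,0.02],[-1,-1.2,-0.03,0,0.02],[-1,0,0,0,0]]' >/dev/null; python3 go.py|grep polar; python3 -m inch '[[-0.6,0,0,0,0],[-0.4,0,0,0,0],[-0.3,0,0,0,0],[-0.3,0,0,0,0],[-0.3,0,0,-10,0]]' >/dev/null; python3 go.py; python3 -m inch '[[-0.3,0,0,-30,0],[-0.3,0,0,-50,0],[-0.3,0,0,-50,0],[-0.3,0,40,-10,0],[-0.3,0,50,0,0]]' >/dev/null; python3 -m inch '[[-0.3,0,50,0,0],[-0.3,0,50,0,0],[-0.3,0,30,0,0],[-0.3,0,0,0,0]]'
python3 - <<'E'
from h import *
d=grab('side');e=grab('top')
A=cv2.resize(d['color'][150:240,210:310,::-1],(500,450),interpolation=cv2.INTER_CUBIC)
B=cv2.resize(e['color'][150:240,200:290,::-1],(450,450),interpolation=cv2.INTER_CUBIC)
cv2.imwrite('pics/fin.png',cv2.resize(np.hstack([A,B]),(800,379)))
E
```

```text
polar r 61.6 ang 70.93  Ftan -0.25 Frad 1.26 torque [ 0.3642 -0.2302 -0.0283]
t 18.925 tcp [0.5618 0.1028 0.058 ] yaw_y 71.99902626295622 tilt 0.3099101995707346 F [-0.1323 -0.38   -0.8807] g 0.3443683618322722
foot [0.562  0.103  0.0094]
polar r 58.9 ang 70.36  Ftan -0.00 Frad -0.40 torque [-0.0158 -0.0104  0.0103]
time: 20.05
position: [0.6338, 0.316, 0.2133]
tool_rot: [0.496, 3.09, 0.015]
ft_force: [-0.9, 0.5, -0.9]
grip_width: 0.355
```

View pics/fin.png

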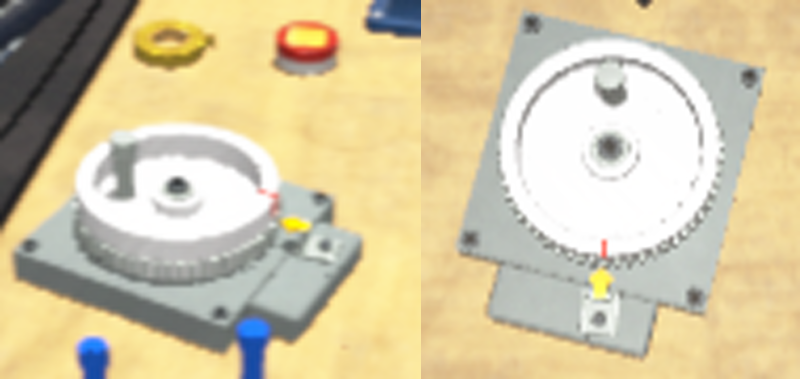

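The arm is clear. The pin stands in the hole with its head at about (122,137) in the side view and (611,75) in the top view, and the mark meets the pointer. I'll check the head's height in numbers before handing in.

```bash
sed -i 's/d=grab(n)/d=grab(n)/' mk.py
python3 - <<'E'
import runpy;runpy.run_path('mk.py')
from h import *
np.set_printoptions(precision=4,suppress=True)
for n in('top','side'):
    d=load(n);v,u=np.mgrid[140:250,190:300];Z=d['range_z'][v,u].ravel()
    p=cv2.undistortPoints(np.c_[u.ravel(),v.ravel()].astype(float)[:,None],d['K'],np.array(d['distortion'],float))[:,0]
    X=(np.c_[p*Z[:,None],Z]-d['t'])@d['R'];rr=np.hypot(X[:,0]-.542,X[:,1]-.0473);k=(rr<.05)&(X[:,2]>.066)&(X[:,2]<.12)
    print(n,k.sum(),X[k].mean(0),np.sort(X[k][:,2])[-8:])
    for z in(.083,.097):print(z,proj(d,[[.542+.036*np.cos(np.radians(-3.5)),.0473+.036*np.sin(np.radians(-3.5)),z]]))
print(ctrl.get_state()['time'])
E
```

```text
side 7 r 61.8 ang 174.14
side pin-ish 50 [0.57851329 0.05237056 0.0771744 ] 0.0868577401847406
top 4 r 60.1 ang 176.58
top pin-ish 49 [0.57726304 0.04660631 0.08131405] 0.08669042974389574
top 48 [0.5774 0.0467 0.0817] [0.0842 0.0844 0.0845 0.0845 0.0847 0.0848 0.0856 0.0867]
0.083 [[244.8568 167.8368]]
0.097 [[244.6266 166.3367]]
side 44 [0.5786 0.0523 0.0789] [0.0843 0.0843 0.0845 0.0848 0.085  0.0853 0.0858 0.0869]
0.083 [[239.4852 181.8459]]
0.097 [[239.3615 177.4671]]
20.25
```

The head top is at about 0.083 m, where standing undropped would be 0.097. The pin is home, so I'm handing in.

```bash
python3 -c "
from bench import ctrl
print(ctrl.get_state()['qd'].round(3)); print(ctrl.close_job())"
```

```text
[ 0.005 -0.006  0.003  0.007 -0.004 -0.002 -0.002]
the job is handed in; nothing more can be done
None
```

The pin is down in its seat and locking the pulley, and I handed the job in at about 20 s of the 67 s allowed. No verdict was reported.

**What I did:** I took the steel pin from its stand and lowered it through the pulley's hole without feeling any resistance. It stood upright there after I let go. I then pinched the rim at 8 N and turned the pulley about 47° clockwise. Feeling to and fro near the pointer, I met a firm stop on each side at about 5 to 6 N. I backed off, let go and moved the arm clear.

**Last checks:**
- **Pin height:** its top measured about 83 mm in both cameras. That matches dropped home; still standing up it would be 97 mm.
- **Pin position:** the pin was in the hole and looked upright in both views. I did not measure its tilt.
- **Mark:** at about 174–177°, against the pointer at about 174–176°. That puts it well within the 13 mm allowed, though the two cameras disagree by about 2°.
- **Other objects:** the tin and tape roll were visible and looked undisturbed. The battery cell was not in my last crops, but the arm never went near it.

**What did not match:** the play between the two stops was about 7°, against roughly 5° expected from the clearances. I put the difference down to give in the grip. The gripper also hid the pin while it dropped, so I never saw the drop itself.

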